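Reset the microscope lamp controller with a stylus

ROBOT

A 6-joint arm with a two-finger parallel gripper is mounted at the origin on the work surface. World frame = base frame: x ahead of the robot, y to its left, z up, the work surface at z = 0. Lengths are in m, angles in rad, forces in N, time in s.
With the tool pointing down it reaches from about 0.425 to 0.95 m from the base axis. Payload 3.5 kg.
Tool frame: the origin (TCP) lies between the finger pads, 19 mm behind the fingertips; this is the grasp point; z points along the fingers, y is the line along which they close (so a half turn about z gives the same grasp; the last joint's range is limited). The gripper opens to 85 mm and grips with 20 to 120 N. Pads are 22 mm wide; open, the fingers measure 114 mm over their backs; the gripper's body (76 mm by 85 mm) begins 54 mm behind the grasp point. The pads swing forward as they close: fully open they stand 13 mm farther back than shut.
Start: joints at [1.039, 0.286, 1.577, -0, 1.279, -0.15], TCP at [0.251, 0.626, 0.25] pointing down, gripper open.
Joint ranges: [-2.77, 2.77], [-0.9, 2.22], [0.21, 2.48], [-1.53, 4.67], [0.24, 2.81], [-2.84, 2.84]. Speed limits (rad/s): [2.79, 2.79, 3.14, 3.14, 3.14, 3.14].

INTERFACE

Orientations are given as a unit quaternion [x, y, z, w].
In Python, from workcell import manip gives the robot as it stands. The module is installed in compiled form; this text tells all that it offers.
- The arm moves only by the tool drive_tool, never from a script. Its argument "targets" is a list of rows, each an object with "linear": the shift along the tool's x, y, z in cm, a list of three; "turn": the turn about the tool's z in degrees. A call has 1 to 20 rows; each row is the pose to reach, as a shift and turn from the pose commanded when the call began, along the tool's axes at that moment; what a row does not reach only later rows make up. A row lasts 1/10 s, in which the tool goes at most 50 mm and 8.59 degrees, less where a joint would pass 70% of its speed; a pose out of reach is approached as far as the arm can. A call with a gripper value outside its range is refused whole. "fingers" is the opening, from -1 (shut) to 1 (fully open), set as the call begins (left out, the last holds). The fingers move at their own pace and stop on an object; "squeeze" is the grip in N (left out, the last holds). Time passes only in rows, so rows that repeat a pose let the fingers close. It gives the time, the measured TCP pose, the force, the opening and the grip force at its end, in the units of the state.
- manip.observe(): the state, without advancing time (a new reading comes with each control period).
- manip.get_image(name): name is "scene" or "top" or "wrist"; returns a dict with "frame" (480x640x3 uint8, red, green, blue), "range_z" (480x640 float32, m along the optical axis (not along the pixel's ray), 0 where there is no reading), "mtx" (3x3 intrinsics, pixels), "R" (3x3) and "t" (3): a world point X has camera coordinates R X + t. Camera axes: x right, y down, z forward; pixel columns grow to the right and rows downward; lengths in m; the calibration is good to about 2 mm. A picture is of the moment at which its call begins.
- manip.job_done(): hands the job in; it is judged then, once.
Trained networks look in a picture, given as the dict that the camera call returned (one of the last four; its "shot" number tells which), for a name from the list of things; names that differ only in an ending like _2 or _b are one class to them, and where a whole thing is asked for, a point or a joint stands for the part that bears it (a point fixed in the world has none). Each returns a list of dicts, best first, with "confidence" (0 to 1); they miss things now and then, are a little off and sometimes report something else, mostly with a low value. They report only what shows in the picture. A call takes as long as a camera call. They do not tell look-alikes from the thing itself.
- manip.find_in(picture, query): "centre" ([row, column] in pixels, amid what is visible of it).
- manip.place_of(picture, query): "centre" ([row, column] in pixels: a listed point, or the origin of a listed thing).
The state is a dict: "t": time; "joint_pos": joint angles; "joint_vel": joint speeds; "joint_torque": joint torques, N m; "eef_pos": TCP position; "tool_rot": TCP orientation; "wrist_force": force on the tool from outside, world axes, zero at the start; "moment": the same for the moment, N m; "opening": finger opening in m; "gripper_force": force on a finger pad.
Only numpy, scipy, OpenCV 4.12 (cv2) and the standard library are available. Lean on these libraries where they do the work, as an engineer would, in place of code of your own. Each camera call takes 0.05 s, during which the arm holds its last target. There are 200 camera calls.

TASK

The microscope's lamp controller has tripped: slide the dust shutter on its top fully open, take the stylus (long pin, round collar, plain round handle) out of the wooden tool block and reach its pin through the aperture that the shutter covered to press the recessed reset button fully down. Keep the button down without a break for at least two seconds and finish while still gripping the stylus and holding the button down with it; nothing is put back. Leave the other tools in the block and the other loose things on the bench standing where they are.

Things in the scene. Friction and masses are not known exactly. Their poses are not given: they have to be found in the camera images.
- unit: grey lamp controller box, 150 (x) x 200 (y) x 84 mm high, fixed; left or right of the bench's middle, turned up to 0.5 rad. Origin under its centre, z up. On its flat top (z 84 mm): the shutter between two 5 mm high rails along y, a black dial (30 mm across, 14 mm high) at x 45, y -60 mm, and at x 45, y 65 mm an empty open 14 mm hole that is not the reset aperture
- aperture (a point): centre of the mouth of the reset aperture in the controller's top face (x -30, y -50, z 84 mm in its frame): a round vertical hole, 14 mm across, hidden under the shutter at first; axes as the controller's. The button's face lies 18 mm below the mouth
- shutter (a joint): how far the shutter is open, m: 0 closed (centred over the aperture) to 0.036 fully open, sliding along the controller's +y; it starts at 0 to 0.008, stays where it is left, and moves with about 2 N. Past 0.030 the aperture is entirely clear
- shutter_tab (a point): middle of the top edge of the shutter's tab, an upright steel plate 24 mm (controller's x) x 8 mm (its y) standing 19 mm tall on the middle of the shutter's flat plate. That plate is 36 x 36 x 3 mm, its top 4 mm above the controller's top face and 19 mm below this point. The tab can be pinched from above across its 8 mm
- reset (a joint): how far the reset button is pressed, m: 0 up, 0.005 fully down. A spring: it starts to move at about 2 N, is fully down at about 6 N and comes back up when let go
- reset_top (a point): centre of the flat face of the reset button (12 mm across), on the aperture's axis, 18 mm below its mouth when up and 23 mm when fully down
- block: wooden tool block 70 (x) x 230 (y) x 75 mm high, fixed, on the other side of the bench from the controller, turned up to 0.5 rad. Origin under its centre, z up. Three 9 mm holes, 66 mm deep, in a row along its y at -70, 0 and 70 mm; each holds one tool, upright, in any order
- stylus: the stylus, standing loosely in a hole of the block, 142 mm long, about 60 g: steel pin 6 mm thick, 58 mm long; round collar 24 mm across (58 to 62 mm above the tip) resting on the block's top; plain round aluminium handle 14 mm thick, 62 to 142 mm above the tip, a few dark rings round its middle. Origin at the tip, z up along the handle
- stylus_tip (a point): the centre of the pin's flat end, the same point as the stylus's origin
- spatula: steel spatula standing in the block: thin rod with a flat 22 x 3 x 36 mm paddle on top, 108 mm long; a bystander. Origin at its lower end, z up along it
- awl: short awl standing in the block: pear-shaped wooden handle 28 mm across on a thin steel pin, 76 mm long; a bystander. Origin at its lower end, z up along it
- jar: small amber glass jar with a lid, 44 mm across, 60 mm high; a bystander. Origin under its centre
- eyepiece: black microscope eyepiece standing on its narrow end, 34 mm across, 55 mm high; a bystander. Origin under its centre
- weight: knobbed brass balance weight, 40 mm across, 48 mm high; a bystander. Origin under its centre
Mind the look-alikes: they are no part of the job. Leave any blue or turquoise look-alike of the stylus alone.

How it is judged:
By the outcome, as a careful person would: the job done as asked, in the order asked, and still so for the second after the job is handed in, while the arm keeps its last pose, push and grip.
It also fails if it takes over 67 s, if anything falls off the work surface, if the arm or the gripper's body presses on something with over 40 N, if the wrist force passes 120 N, or if a joint passes its speed limit or range.

## Working session

There is one attempt and no reset: what is moved stays moved. The work goes in short steps, Python scripts to look and compute and a tool call to move; the robot and the scene stay as the last step left them, time stands still between calls to the robot, and variables do not carry over. Pictures are saved under pics/ and viewed, at most 10 in all, crops included, and the job is handed in when it is done.

Besides the shell and the picture viewer there is one more tool, called after "Request:" as name(argument=value, ...), one argument or row to a line, values as JSON. drive_tool: Moves the arm, as the interface text tells. Its arguments: {"type":"object","properties":{"targets":{"type":"array","items":{"type":"object","properties":{"linear":{"type":"array","items":{"type":"number"}},"turn":{"type":"number"}}}},"fingers":{"type":"number"},"squeeze":{"type":"number"}},"required":["targets"]}

```bash
mkdir -p pics; cat > h.py <<'E'
import numpy as np, cv2
from workcell import manip
def ray(p,rc):
    d=np.linalg.inv(p['mtx'])@np.array([rc[1],rc[0],1.0]); return p['R'].T@d, -p['R'].T@p['t']
def at_z(p,rc,z):
    d,o=ray(p,rc); return o+d*(z-o[2])/d[2]
def deproj(p,rc):
    r,c=int(round(rc[0])),int(round(rc[1])); w=p['range_z'][max(r-2,0):r+3,max(c-2,0):c+3]; w=w[w>0]
    if len(w)==0: return None
    d,o=ray(p,rc); return o+d*np.median(w)
def save(p,n): cv2.imwrite('pics/'+n,p['frame'][:,:,::-1])
E
python3 - <<'E'
from h import *
for n in ['top','scene']:
    p=manip.get_image(n); save(p,n+'1.png')
    for q in ['unit','aperture','shutter_tab','block','stylus','stylus_tip','spatula','awl','jar','eyepiece','weight']:
        for f in ('find_in','place_of'):
            for r in getattr(manip,f)(p,q)[:3]:
                x=deproj(p,r['centre']); print(n,f,q,np.round(r['centre'],1),round(r['confidence'],2),None if x is None else x.round(3))
s=manip.observe();print(s)
E
```

```text
top find_in unit [232.  481.5] 0.87 [ 0.564 -0.262  0.084]
top place_of unit [234.7 474.4] 0.98 [ 0.558 -0.248  0.084]
top place_of unit [249.8 184. ] 0.2 [0.528 0.324 0.074]
top place_of aperture [234.4 510.1] 0.96 [ 0.558 -0.315  0.089]
top find_in shutter_tab [232.  515.1] 0.71 [ 0.561 -0.319  0.106]
top place_of shutter_tab [231.5 515.4] 0.91 [ 0.562 -0.32   0.107]
top find_in block [255.7 218. ] 0.59 [0.517 0.256 0.074]
top place_of block [255.4 222. ] 0.78 [0.517 0.249 0.073]
top find_in stylus [256.4 127. ] 0.78 [0.514 0.434 0.085]
top find_in stylus [243.7 173.4] 0.74 [0.535 0.331 0.122]
top find_in stylus [299.4 181.1] 0.47 [0.431 0.313 0.121]
top place_of stylus [301.3 195.5] 0.77 [0.427 0.317 0.002]
top place_of stylus [263.3 143. ] 0.77 [ 0.506  0.433 -0.001]
top place_of stylus [213.7 191.4] 0.57 [0.613 0.333 0.001]
top find_in stylus_tip [257.4 125.4] 0.65 [0.511 0.43  0.101]
top find_in stylus_tip [247.  174.9] 0.48 [0.531 0.333 0.108]
top find_in stylus_tip [204.2 179.4] 0.45 [0.613 0.325 0.113]
top place_of stylus_tip [263.2 140.2] 0.74 [0.507 0.439 0.001]
top place_
[... 3134 characters left out ...]
: array([ 1.03899646e+00,  2.86279202e-01,  1.57668727e+00, -4.53400791e-06,
        1.27860132e+00, -1.49971450e-01]), 'joint_vel': array([-1.80642711e-03,  1.04304203e-04, -3.87642543e-04, -3.03813460e-04,
       -2.99276809e-05, -5.95595316e-04]), 'joint_torque': array([-4.17235833e-05, -4.05950117e+01, -2.92928839e+01, -1.48674935e-04,
        5.80483847e-04,  1.27897326e-05]), 'eef_pos': array([0.25146787, 0.62639954, 0.25004565]), 'tool_rot': array([1.89755929e-01, 9.81831293e-01, 1.09903273e-05, 6.20210565e-06]), 'wrist_force': array([ 0.01429022, -0.16215157, -0.23562453]), 'moment': array([-0.07120122, -0.00683793,  0.0042486 ]), 'gripper_force': 0.0, 'opening': 0.08557666102171652}
```

View pics/top1.png

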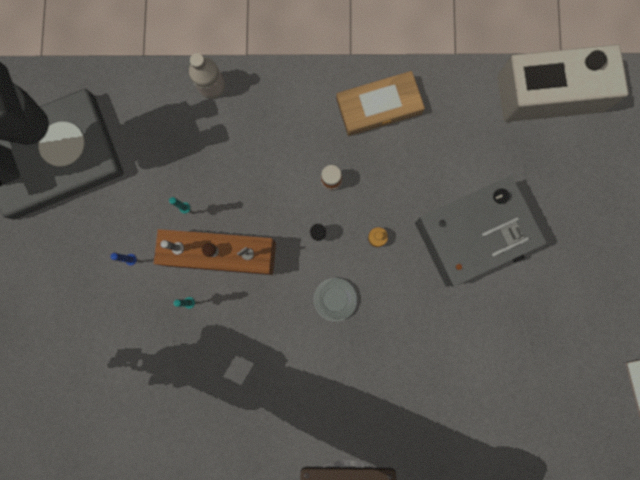

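View pics/scene1.png

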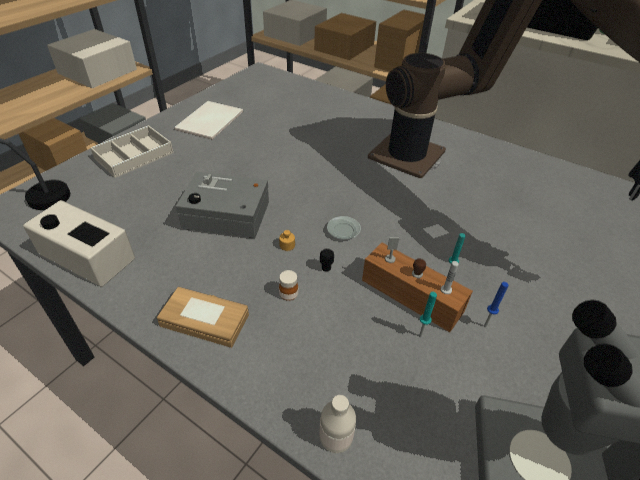

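```bash
python3 - <<'E'
from h import *
p=manip.get_image('top')
Z=p['range_z']; r,c=np.mgrid[:480,:640]
d=np.stack([c,r,np.ones_like(c)],-1)@np.linalg.inv(p['mtx']).T*Z[...,None]
W=(d-p['t'])@p['R']
np.save('W.npy',W)
def rect(m,name):
    P=W[m][:,:2].astype(np.float32); R=cv2.minAreaRect(P*1000); print(name,R,np.median(W[m][:,2]))
a=(abs(W[...,2]-.084)<.004)&(abs(W[...,0]-.56)<.15)&(abs(W[...,1]+.26)<.15)
b=(abs(W[...,2]-.075)<.004)&(abs(W[...,0]-.52)<.1)&(abs(W[...,1]-.25)<.14)
def clean(m): return cv2.morphologyEx(m.astype(np.uint8),cv2.MORPH_OPEN,np.ones((3,3)))>0
rect(clean(a),'unit');rect(clean(b),'block')
f=p['frame']; 
c1=cv2.resize(f[190:320,100:290],(780,534),interpolation=cv2.INTER_CUBIC)
save({'frame':c1},'crop_block.png')
c2=cv2.resize(f[170:290,410:560],(750,600),interpolation=cv2.INTER_CUBIC)
save({'frame':c2},'crop_unit.png')
# high points in block
for nm,(x,y) in {'sty':(.53,.333),'tab':(.561,-.319)}.items():
    m=(abs(W[...,0]-x)<.03)&(abs(W[...,1]-y)<.03)&(W[...,2]>(.125 if nm=='sty' else .098))
    print(nm,m.sum(),W[m].round(3).tolist()[:25], W[m].mean(0))
E
```

```text
unit ((569.0100708007812, -263.75262451171875), (150.06553649902344, 201.71917724609375), 24.884489059448242) 0.08384657279634586
block ((527.0003662109375, 268.16363525390625), (230.6280517578125, 70.31875610351562), 85.48002624511719) 0.07454630624799222
sty 86 [[0.539, 0.34, 0.157], [0.538, 0.338, 0.157], [0.538, 0.335, 0.16], [0.536, 0.341, 0.159], [0.537, 0.339, 0.158], [0.537, 0.337, 0.159], [0.536, 0.335, 0.161], [0.537, 0.334, 0.157], [0.537, 0.332, 0.158], [0.538, 0.335, 0.143], [0.539, 0.335, 0.137], [0.534, 0.342, 0.161], [0.535, 0.341, 0.158], [0.535, 0.339, 0.16], [0.535, 0.337, 0.159], [0.535, 0.335, 0.159], [0.535, 0.334, 0.157], [0.534, 0.331, 0.16], [0.535, 0.332, 0.153], [0.536, 0.333, 0.144], [0.537, 0.332, 0.139], [0.538, 0.333, 0.131], [0.533, 0.342, 0.161], [0.533, 0.34, 0.161], [0.533, 0.339, 0.159]] [0.53158884 0.33516336 0.14914075]
tab 74 [[0.573, -0.316, 0.101], [0.572, -0.316, 0.107], [0.572, -0.318, 0.106], [0.57, -0.31, 0.107], [0.57, -0.312, 0.106], [0.57, -0.314, 0.107], [0.57, -0.315, 0.109], [0.57, -0.317, 0.107], [0.57, -0.311, 0.099], [0.569, -0.311, 0.103], [0.568, -0.312, 0.106], [0.568, -0.314, 0.107], [0.569, -0.316, 0.105], [0.568, -0.317, 0.108], [0.569, -0.32, 0.105], [0.567, -0.312, 0.102], [0.567, -0.312, 0.106], [0.566, -0.313, 0.108], [0.567, -0.317, 0.104], [0.566, -0.317, 0.109], [0.566, -0.319, 0.108], [0.565, -0.313, 0.102], [0.564, -0.313, 0.108], [0.564, -0.314, 0.11], [0.565, -0.317, 0.107]] [ 0.56095475 -0.31769569  0.1053888 ]
```

View pics/crop_block.png

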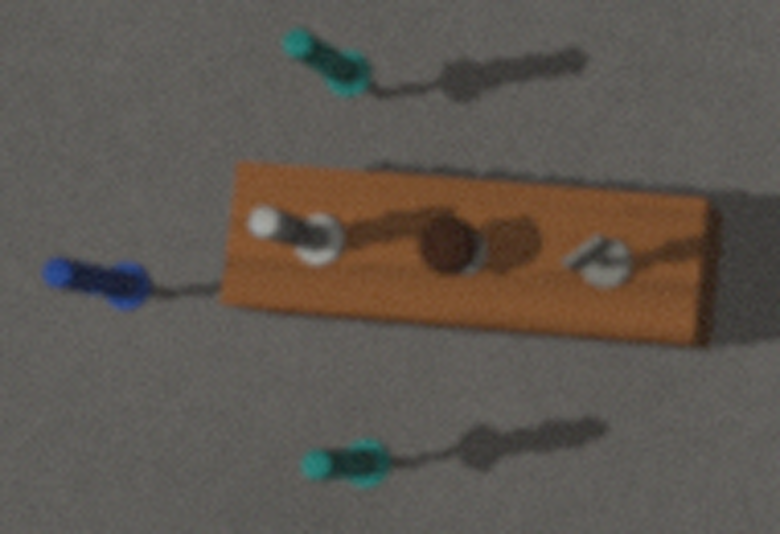

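View pics/crop_unit.png

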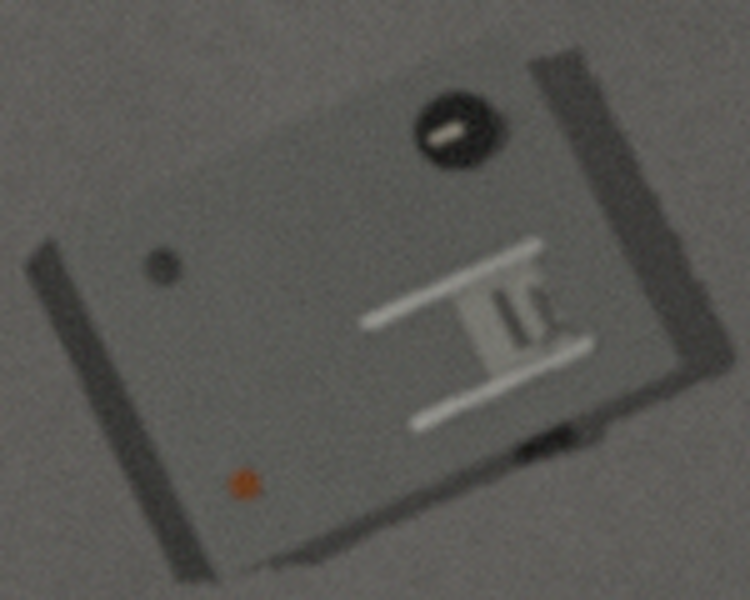

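The stylus is the silver one in the block's left hole, at top-image px (245,170). The teal pair at (204,179) and (302,181) and the blue one at (257,122) stand outside the block and are look-alikes. On the unit, the shutter tab is at about (232,515), the dial at (196,501) and the empty decoy hole at (223,442). I'll open the shutter first.

Request:
drive_tool(
  targets=[
    {"linear":[-3,-3.6,0.3],"turn":7},
    {"linear":[-6,-7.2,0.6],"turn":14},
    {"linear":[-10,-12,1],"turn":21},
    {"linear":[-13.5,-16,1.3],"turn":28},
    {"linear":[-17,-20.2,1.6],"turn":35},
    {"linear":[-20.5,-24.4,2],"turn":42},
    {"linear":[-24,-28.6,2.3],"turn":49},
    {"linear":[-27.5,-32.7,2.6],"turn":56},
    {"linear":[-31,-36.9,3],"turn":63},
    {"linear":[-34.5,-41,3.3],"turn":70},
    {"linear":[-38,-45.2,3.6],"turn":77},
    {"linear":[-41.5,-49.4,4],"turn":84},
    {"linear":[-45,-53.6,4.3],"turn":91},
    {"linear":[-48.5,-57.7,4.6],"turn":98},
    {"linear":[-52,-61.9,5],"turn":105},
    {"linear":[-55.5,-66,5.3],"turn":112},
    {"linear":[-58.5,-69.6,5.6],"turn":119},
    {"linear":[-61,-72.6,5.8],"turn":126},
    {"linear":[-63,-75,6],"turn":131},
    {"linear":[-63.9,-76.1,6],"turn":133.2},
  ],
  fingers=0,
  squeeze=40,
)

```text
t: 4.35
eef_pos: [0.5607, -0.3185, 0.1899]
tool_rot: [0.977, 0.214, 0.0, -0.0]
wrist_force: [0.6, 0.8, 0.6]
opening: 0.0426
gripper_force: 0.0
```

Request:
drive_tool(
  targets=[
    {"linear":[0,0,0],"turn":0},
    {"linear":[0,0,0],"turn":0},
  ],
)

```text
t: 4.55
eef_pos: [0.5602, -0.3173, 0.1894]
tool_rot: [0.977, 0.215, -0.0, -0.001]
wrist_force: [0.2, 0.8, 0.0]
opening: 0.0427
gripper_force: 0.0
```

```bash
cat >> h.py <<'E'
from scipy.spatial.transform import Rotation as Ro
def cloud(p):
    r,c=np.mgrid[:480,:640]
    d=np.stack([c,r,np.ones_like(c)],-1)@np.linalg.inv(p['mtx']).T*p['range_z'][...,None]
    return (d-p['t'])@p['R']
E
python3 - <<'E'
from h import *
p=manip.get_image('wrist');s=manip.observe();save(p,'w1.png')
print(s['t'],s['eef_pos'],s['joint_pos'].round(2),s['opening'],Ro.from_quat(s['tool_rot']).as_matrix().round(3))
for f,q in (('place_of','shutter_tab'),('place_of','aperture')):
    for r in getattr(manip,f)(p,q)[:2]: print(q,r,at_z(p,r['centre'],.107 if q=='shutter_tab' else .084))
W=cloud(p)
m=(W[...,2]>.1)&(W[...,2]<.112)&(abs(W[...,0]-.561)<.03)&(abs(W[...,1]+.318)<.03)
print(m.sum(),cv2.minAreaRect((W[m][:,:2]*1000).astype(np.float32)),np.median(W[m],0))
E
```

```text
4.6 [ 0.56012492 -0.31616103  0.18966759] [-0.67  0.27  1.71  0.    1.16  0.46] 0.042541963794196905 [[ 0.907  0.421 -0.001]
 [ 0.421 -0.907  0.001]
 [-0.    -0.001 -1.   ]]
shutter_tab {'centre': [262.6, 318.4], 'confidence': 0.82} [ 0.56216245 -0.31726812  0.107     ]
514 ((562.09033203125, -317.05609130859375), (23.905284881591797, 7.28175687789917), 24.777511596679688) [ 0.56291338 -0.31667449  0.10603959]
```

View pics/w1.png

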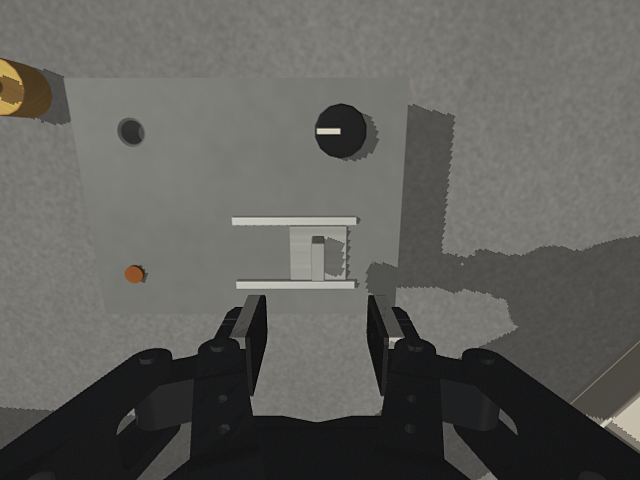

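The wrist view shows the tab at (258,318), midway between the fingers and in line with the rails. I'll descend, pinch it and slide it.

Request:
drive_tool(
  targets=[
    {"linear":[0.1,0,1.5],"turn":0},
    {"linear":[0.1,0,3.5],"turn":0},
    {"linear":[0.1,0,5.5],"turn":0},
    {"linear":[0.1,0,7],"turn":0},
    {"linear":[0.1,0,7.8],"turn":0},
    {"linear":[0.1,0,7.8],"turn":0},
  ],
)

```text
t: 5.3
eef_pos: [0.5606, -0.3149, 0.1103]
tool_rot: [0.976, 0.216, -0.001, -0.001]
wrist_force: [0.2, 0.6, -0.3]
opening: 0.0426
gripper_force: 0.0
```

Request:
drive_tool(
  targets=[
    {"linear":[0,0,0],"turn":0},
    {"linear":[0,0,0],"turn":0},
    {"linear":[0,0,0],"turn":0},
    {"linear":[0,0,0],"turn":0},
    {"linear":[0,0,0],"turn":0},
    {"linear":[0,0,0],"turn":0},
  ],
  fingers=-1,
  squeeze=40,
)

```text
t: 5.9
eef_pos: [0.5621, -0.3165, 0.1136]
tool_rot: [0.976, 0.216, 0.001, 0.001]
wrist_force: [-0.4, 0.7, 5.8]
opening: 0.0068
gripper_force: 43.9
```

Request:
drive_tool(
  targets=[
    {"linear":[0,-0.3,0],"turn":0},
    {"linear":[0,-0.7,0],"turn":0},
    {"linear":[0,-1.1,0],"turn":0},
    {"linear":[0,-1.5,0],"turn":0},
    {"linear":[0,-1.9,0],"turn":0},
    {"linear":[0,-2.3,0],"turn":0},
    {"linear":[0,-2.6,0],"turn":0},
    {"linear":[0,-2.9,0],"turn":0},
    {"linear":[0,-3.1,0],"turn":0},
    {"linear":[0,-3.2,0],"turn":0},
    {"linear":[0,-3.2,0],"turn":0},
  ],
)

```text
t: 7.0
eef_pos: [0.5486, -0.2876, 0.1136]
tool_rot: [0.976, 0.216, 0.001, 0.001]
wrist_force: [0.8, -1.0, 6.4]
opening: 0.0064
gripper_force: 44.0
```

Request:
drive_tool(
  targets=[
    {"linear":[0,-0.2,0],"turn":0},
    {"linear":[0,-0.4,0],"turn":0},
    {"linear":[0,-0.4,0],"turn":0},
    {"linear":[0,-0.4,0],"turn":0},
  ],
)

```text
t: 7.4
eef_pos: [0.5483, -0.2869, 0.1136]
tool_rot: [0.976, 0.216, 0.003, 0.005]
wrist_force: [4.6, -8.2, 1.2]
opening: 0.0067
gripper_force: 43.2
```

It's at the stop. Release and rise.

Request:
drive_tool(
  targets=[
    {"linear":[0,0.3,0],"turn":0},
    {"linear":[0,0.4,0],"turn":0},
    {"linear":[0,0.4,0],"turn":0},
    {"linear":[0,0.4,0],"turn":0},
    {"linear":[0,0.4,0],"turn":0},
  ],
  fingers=0,
)

```text
t: 7.9
eef_pos: [0.5475, -0.2864, 0.1116]
tool_rot: [0.976, 0.216, -0.0, -0.001]
wrist_force: [0.8, 0.3, 0.8]
opening: 0.0429
gripper_force: 0.0
```

Request:
drive_tool(
  targets=[
    {"linear":[0,0,-1],"turn":0},
    {"linear":[0,0,-3],"turn":0},
    {"linear":[0,0,-6],"turn":0},
    {"linear":[0,0,-10],"turn":0},
    {"linear":[0,0,-12.5],"turn":0},
    {"linear":[0,0,-13.8],"turn":0},
    {"linear":[0,0,-13.8],"turn":0},
    {"linear":[0,0,-13.8],"turn":0},
  ],
)

```text
t: 8.7
eef_pos: [0.5473, -0.2865, 0.2489]
tool_rot: [0.976, 0.216, -0.001, -0.001]
wrist_force: [-0.8, 0.2, -0.6]
opening: 0.0426
gripper_force: 0.0
```

```bash
python3 - <<'E'
from h import *
p=manip.get_image('wrist');s=manip.observe();save(p,'w2.png')
print(s['t'],s['eef_pos'],s['joint_pos'].round(2),s['tool_rot'])
for f,q in (('place_of','shutter_tab'),('place_of','aperture'),('place_of','reset_top')):
    for r in getattr(manip,f)(p,q)[:3]: print(q,r,at_z(p,r['centre'],{'s':.107,'a':.084,'r':.066}[q[0]]))
W=cloud(p)
m=(W[...,2]>.1)&(W[...,2]<.112)&(abs(W[...,0]-.55)<.04)&(abs(W[...,1]+.29)<.04)
print(m.sum(),cv2.minAreaRect((W[m][:,:2]*1000).astype(np.float32)))
m=(W[...,2]>.05)&(W[...,2]<.08)&(abs(W[...,0]-.563)<.02)&(abs(W[...,1]+.322)<.02)
print(m.sum(),W[m].mean(0) if m.any() else '',W[m].max(0),W[m].min(0))
E
```

```text
8.75 [ 0.54703265 -0.28628719  0.24795386] [-0.65  0.16  1.72  0.    1.26  0.49] [ 0.9764375   0.21579317 -0.00113853 -0.00134884]
shutter_tab {'centre': [237.9, 317.2], 'confidence': 0.8} [ 0.54851862 -0.28605892  0.107     ]
aperture {'centre': [231.2, 363.8], 'confidence': 0.82} [ 0.56410129 -0.32060887  0.084     ]
reset_top {'centre': [222.7, 358.3], 'confidence': 0.65} [ 0.56582009 -0.31693013  0.066     ]
316 ((548.3294067382812, -287.2094421386719), (23.397533416748047, 6.892840385437012), 25.10871696472168)
211 [ 0.56074197 -0.32288092  0.06780753] [ 0.5673779  -0.31617994  0.07983338] [ 0.55567449 -0.32728715  0.05820992]
```

View pics/w2.png

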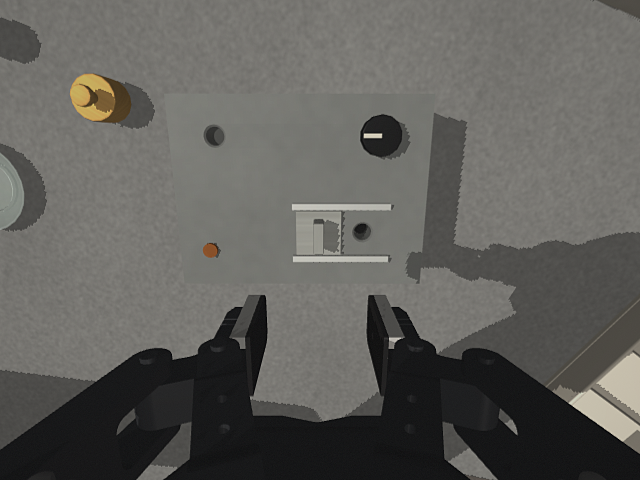

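The shutter is fully open and the reset aperture shows dark at (232,362). Now to the stylus.

Request:
drive_tool(
  targets=[
    {"linear":[0.8,-1.7,0],"turn":-2},
    {"linear":[2.1,-4.8,0],"turn":-5},
    {"linear":[3.7,-8.5,0],"turn":-9},
    {"linear":[5.4,-12.3,0],"turn":-13},
    {"linear":[7.1,-16.2,0],"turn":-17},
    {"linear":[8.8,-20.1,0],"turn":-21},
    {"linear":[10.5,-24,0],"turn":-25},
    {"linear":[12.2,-28,0],"turn":-30},
    {"linear":[13.9,-32,0],"turn":-34},
    {"linear":[15.6,-36,0],"turn":-38},
    {"linear":[17.3,-39.8,0],"turn":-42},
    {"linear":[19,-43.6,0],"turn":-46},
    {"linear":[20.6,-47.3,0],"turn":-50},
    {"linear":[22.2,-51,0],"turn":-54},
    {"linear":[23.5,-54,0],"turn":-57},
    {"linear":[24.4,-56,0],"turn":-59},
    {"linear":[25,-57.3,0],"turn":-60.6},
    {"linear":[25,-57.3,0],"turn":-60.6},
    {"linear":[25,-57.3,0],"turn":-60.6},
  ],
)

```text
t: 10.8
eef_pos: [0.5327, 0.3378, 0.2497]
tool_rot: [0.734, 0.679, -0.001, 0.0]
wrist_force: [0.3, -1.4, 0.4]
opening: 0.0425
gripper_force: 0.0
```

```bash
python3 - <<'E'
from h import *
p=manip.get_image('wrist');s=manip.observe();save(p,'w3.png')
print(s['t'],s['eef_pos'],s['joint_pos'].round(2),Ro.from_quat(s['tool_rot']).as_matrix().round(3).tolist())
for r in manip.find_in(p,'stylus')[:4]: print(r,deproj(p,r['centre']))
W=cloud(p)
near=(abs(W[...,0]-.5325)<.025)&(abs(W[...,1]-.338)<.025)
for lo,hi in ((.155,.165),(.085,.15),(.076,.0825)):
    m=near&(W[...,2]>lo)&(W[...,2]<hi)
    if m.sum()>5: print(lo,m.sum(),cv2.minAreaRect((W[m][:,:2]*1000).astype(np.float32)),np.median(W[m],0).round(4))
E
```

```text
10.85 [0.53292583 0.33732886 0.24987956] [ 0.4   0.19  1.69 -0.    1.26  0.48] [[0.079, 0.997, -0.0], [0.997, -0.079, -0.001], [-0.001, -0.0, -1.0]]
{'centre': [237.1, 316.0], 'confidence': 0.8} [0.53296666 0.346527   0.13397237]
{'centre': [99.7, 278.3], 'confidence': 0.79} [0.51666908 0.43495536 0.13227883]
{'centre': [234.5, 423.2], 'confidence': 0.72} [0.61109237 0.33702052 0.11345167]
{'centre': [270.1, 187.9], 'confidence': 0.61} [0.43122587 0.32080636 0.10668697]
0.155 370 ((532.727783203125, 339.8942565917969), (13.017946243286133, 13.504056930541992), 54.380455017089844) [0.5327 0.3403 0.1578]
0.085 401 ((532.7946166992188, 343.4416198730469), (6.9300079345703125, 14.095525741577148), 87.00763702392578) [0.533  0.3456 0.1243]
0.076 315 ((535.6012573242188, 338.8936767578125), (34.87733459472656, 44.146888732910156), 67.04660034179688) [0.5329 0.3445 0.0782]
```

View pics/w3.png

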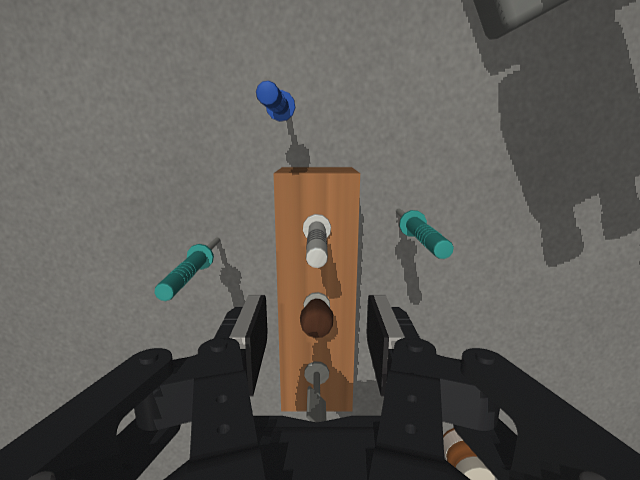

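The wrist view shows the silver ringed stylus at (240,316) in the block's end hole. The teal tools at (275,185) and (240,430) are clear of the fingers. Descend and grip.

Request:
drive_tool(
  targets=[
    {"linear":[0.2,0,2],"turn":0},
    {"linear":[0.2,0,5],"turn":0},
    {"linear":[0.2,0,8],"turn":0},
    {"linear":[0.2,0,10.5],"turn":0},
    {"linear":[0.2,0,12.3],"turn":0},
    {"linear":[0.2,0,13.2],"turn":0},
    {"linear":[0.2,0,13.2],"turn":0},
    {"linear":[0.2,0,13.2],"turn":0},
  ],
)

```text
t: 11.7
eef_pos: [0.534, 0.3399, 0.1192]
tool_rot: [0.734, 0.679, 0.001, 0.0]
wrist_force: [1.0, -0.9, 0.5]
opening: 0.0428
gripper_force: 0.0
```

Request:
drive_tool(
  targets=[
    {"linear":[0,0,0],"turn":0},
    {"linear":[0,0,0],"turn":0},
    {"linear":[0,0,0],"turn":0},
    {"linear":[0,0,0],"turn":0},
    {"linear":[0,0,0],"turn":0},
    {"linear":[0,0,0],"turn":0},
  ],
  fingers=-1,
  squeeze=70,
)

```text
t: 12.3
eef_pos: [0.534, 0.3404, 0.1196]
tool_rot: [0.734, 0.679, 0.001, 0.0]
wrist_force: [-0.2, -0.2, 4.7]
opening: 0.0122
gripper_force: 68.1
```

Request:
drive_tool(
  targets=[
    {"linear":[0,0,-0.5],"turn":0},
    {"linear":[0,0,-1.5],"turn":0},
    {"linear":[0,0,-3],"turn":0},
    {"linear":[0,0,-4.5],"turn":0},
    {"linear":[0,0,-6],"turn":0},
    {"linear":[0,0,-8],"turn":0},
    {"linear":[0,0,-10],"turn":0},
    {"linear":[0,0,-12],"turn":0},
    {"linear":[0,0,-13.5],"turn":0},
    {"linear":[0,0,-14.5],"turn":0},
    {"linear":[0,0,-15],"turn":0},
    {"linear":[0,0,-15],"turn":0},
    {"linear":[0,0,-15],"turn":0},
  ],
)

```text
t: 13.6
eef_pos: [0.5328, 0.3399, 0.267]
tool_rot: [0.734, 0.679, -0.001, -0.0]
wrist_force: [-1.0, 1.0, -1.2]
opening: 0.0124
gripper_force: 68.1
```

```bash
python3 - <<'E'
from h import *
s=manip.observe();R=Ro.from_quat(s['tool_rot']).as_matrix();e=s['eef_pos']
print(s['t'],e,R.round(3).tolist(),s['opening'],s['gripper_force'],s['wrist_force'])
for n in ('scene','top','wrist'):
    p=manip.get_image(n); save(p,n+'2.png')
    for r in manip.place_of(p,'stylus_tip')[:4]:
        print(n,r, 'at z tip', at_z(p,r['centre'],e[2]-.103), 'expect px',)
    X=p['R']@(e-[0,0,.103])+p['t'];u=p['mtx']@X;print('expected rc',u[1]/u[2],u[0]/u[2])
    if n!='wrist':
        W=cloud(p);m=(abs(W[...,0]-e[0])<.03)&(abs(W[...,1]-e[1])<.03)&(W[...,2]>e[2]-.12)&(W[...,2]<e[2]-.03)
        for lo in np.arange(.15,.25,.01):
            k=m&(W[...,2]>lo)&(W[...,2]<lo+.01)
            if k.sum()>2: print(round(lo,2),k.sum(),W[k].mean(0).round(4))
E
```

```text
13.6 [0.53283172 0.33988677 0.2670387 ] [[0.078, 0.997, -0.002], [0.997, -0.078, -0.001], [-0.001, -0.002, -1.0]] 0.012372443203016911 68.12103867530823 [-0.99106568  1.00044447 -1.16041372]
scene {'centre': [335.9, 415.9], 'confidence': 0.84} at z tip [0.73923084 0.34988149 0.1640387 ] expect px
scene {'centre': [277.0, 448.4], 'confidence': 0.59} at z tip [0.57996889 0.34353282 0.1640387 ] expect px
scene {'centre': [327.4, 485.3], 'confidence': 0.52} at z tip [0.65296962 0.44172093 0.1640387 ] expect px
scene {'centre': [261.6, 453.8], 'confidence': 0.44} at z tip [0.53506234 0.33653144 0.1640387 ] expect px
expected rc 261.64873116003037 455.82029394778453
0.16 6 [0.5335 0.3386 0.1676]
0.17 11 [0.5339 0.3385 0.1754]
0.18 11 [0.5341 0.3383 0.1848]
0.19 12 [0.5343 0.3384 0.1946]
0.2 13 [0.5342 0.3385 0.205 ]
0.21 7 [0.5348 0.3381 0.2132]
0.22 65 [0.5364 0.339  0.2268]
0.23 20 [0.5371 0.3379 0.234 ]
top {'centre': [212.5, 190.9], 'confidence': 0.77} at z tip [0.58840143 0.28805955 0.1640387 ] expect px
top {'centre': [302.6, 193.3], 'confidence': 0.56} at z tip [0.4249609  0.27820944 0.1640387 ] expect px
expected rc 242.6697437173657 161.49759279759573
0.16 4 [0.5315 0.3349 0.1665]
0.17 7 [0.5315 0.3349 0.1753]
0.18 8 [0.5314 0.3354 0.1859]
0.19 4 [0.5319 0.335  0.1919]
0.22 65 [0.5316 0.331  0.2252]
0.23 12 [0.5319 0.3317 0.2325]
wrist {'centre': [210.0, 394.8], 'confidence': 0.91} at z tip [0.58402167 0.36566973 0.1640387 ] expect px
wrist {'centre': [258.6, 316.6], 'confidence': 0.87} at z tip [0.53260374 0.33753611 0.1640387 ] expect px
wrist {'centre': [238.2, 218.4], 'confidence': 0.87} at z tip [0.47083008 0.35616086 0.1640387 ] expect px
expected rc 255.14605975410197 316.66628042547813
```

The stylus is upright in the grip. Carry it over to the aperture.

Request:
drive_tool(
  targets=[
    {"linear":[-1,0.1,0],"turn":1},
    {"linear":[-3,0.4,0],"turn":3},
    {"linear":[-6,0.8,0],"turn":6},
    {"linear":[-9.5,1.2,0],"turn":9},
    {"linear":[-13.5,1.7,0],"turn":13},
    {"linear":[-17.5,2.2,0],"turn":17},
    {"linear":[-21.5,2.7,0],"turn":21},
    {"linear":[-25.5,3.2,0],"turn":25},
    {"linear":[-29.5,3.7,0],"turn":29},
    {"linear":[-33.5,4.2,0],"turn":33},
    {"linear":[-37.5,4.8,0],"turn":37},
    {"linear":[-41.5,5.3,0],"turn":41},
    {"linear":[-45.5,5.8,0],"turn":45},
    {"linear":[-49.5,6.3,0],"turn":48},
    {"linear":[-53.5,6.8,0],"turn":51},
    {"linear":[-57,7.2,0],"turn":54},
    {"linear":[-60.5,7.7,0],"turn":57},
    {"linear":[-63,8,0],"turn":59},
    {"linear":[-64.8,8.2,0],"turn":60},
    {"linear":[-65.5,8.3,0],"turn":60.6},
  ],
)

```text
t: 15.9
eef_pos: [0.5643, -0.3212, 0.2679]
tool_rot: [0.977, 0.215, -0.0, -0.0]
wrist_force: [0.5, -0.1, -0.9]
opening: 0.0123
gripper_force: 68.2
```

Request:
drive_tool(
  targets=[
    {"linear":[0,0,1],"turn":0},
    {"linear":[0,0,2.5],"turn":0},
    {"linear":[0,0,4],"turn":0},
    {"linear":[0,0,5],"turn":0},
    {"linear":[0,0,5.5],"turn":0},
    {"linear":[0,0,5.5],"turn":0},
    {"linear":[0,0,5.5],"turn":0},
  ],
)

```text
t: 16.6
eef_pos: [0.5652, -0.3194, 0.2135]
tool_rot: [0.976, 0.216, 0.0, 0.0]
wrist_force: [-0.7, 0.4, 0.4]
opening: 0.0125
gripper_force: 68.2
```

```bash
python3 - <<'E'
from h import *
s=manip.observe();R=Ro.from_quat(s['tool_rot']).as_matrix();e=s['eef_pos']
print(s['t'],e,R.round(3).tolist(),s['opening'],s['gripper_force'])
zt=e[2]-.103
for n in ('scene','top','wrist'):
    p=manip.get_image(n)
    if n=='wrist': save(p,'w4.png'); cv2.imwrite('pics/w4c.png',cv2.resize(p['frame'][180:330,220:420,::-1],(800,600),interpolation=cv2.INTER_CUBIC))
    for q,z in (('stylus_tip',zt),('aperture',.084)):
        for r in manip.place_of(p,q)[:2]: print(n,q,np.round(r['centre'],1),round(r['confidence'],2),at_z(p,r['centre'],z).round(4))
    W=cloud(p);m=(abs(W[...,0]-e[0])<.03)&(abs(W[...,1]-e[1])<.03)
    for lo in np.arange(.11,.165,.01):
        k=m&(W[...,2]>lo)&(W[...,2]<lo+.01)
        if k.sum()>2: print(n,round(lo,2),k.sum(),W[k].mean(0).round(4))
E
```

```text
16.6 [ 0.56515549 -0.31938076  0.21347605] [[0.907, 0.422, 0.001], [0.422, -0.907, -0.0], [0.0, 0.001, -1.0]] 0.01246164492303281 68.15348982810974
scene stylus_tip [337.4 415.3] 0.65 [0.7042 0.3424 0.1105]
scene stylus_tip [275.8 444.7] 0.61 [0.5298 0.3274 0.1105]
scene aperture [181.  208.8] 0.58 [ 0.5542 -0.3271  0.084 ]
scene 0.11 5 [ 0.5647 -0.3195  0.1156]
scene 0.12 8 [ 0.5646 -0.3183  0.1254]
scene 0.13 6 [ 0.5649 -0.319   0.1339]
scene 0.14 9 [ 0.5646 -0.3197  0.1446]
scene 0.15 7 [ 0.5653 -0.3173  0.157 ]
scene 0.16 4 [ 0.5649 -0.3196  0.1621]
top stylus_tip [212.1 193.2] 0.72 [0.5982 0.2987 0.1105]
top stylus_tip [257.9 142.8] 0.51 [0.5092 0.3928 0.1105]
top aperture [232.  509.4] 0.69 [ 0.5637 -0.3161  0.084 ]
top 0.11 5 [ 0.5628 -0.3193  0.1173]
wrist stylus_tip [256.8 314.6] 0.82 [ 0.5634 -0.3189  0.1105]
wrist aperture [246.  316.8] 0.78 [ 0.5638 -0.3203  0.084 ]
wrist 0.11 36 [ 0.5661 -0.3187  0.1153]
wrist 0.12 50 [ 0.5662 -0.3188  0.1253]
wrist 0.13 51 [ 0.5662 -0.3189  0.1351]
wrist 0.14 17 [ 0.5666 -0.319   0.1416]
wrist 0.16 33 [ 0.5728 -0.3158  0.1696]
```

View pics/w4c.png

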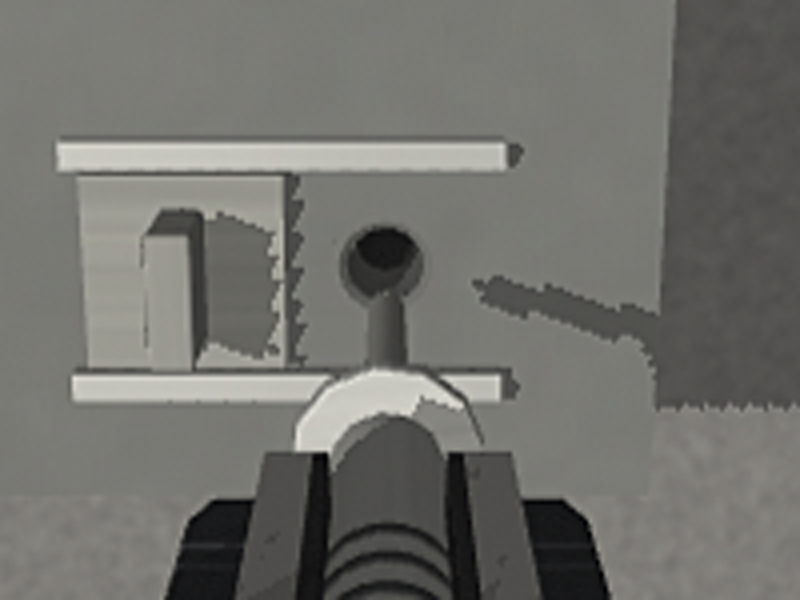

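The crop shows the pin's end lined up with the hole at crop (382,262), with the shutter clear. Insert.

Request:
drive_tool(
  targets=[
    {"linear":[0,0,0.6],"turn":0},
    {"linear":[0,0,1.2],"turn":0},
    {"linear":[0,0,1.8],"turn":0},
    {"linear":[0,0,2.4],"turn":0},
    {"linear":[0,0,3],"turn":0},
    {"linear":[0,0,3.5],"turn":0},
    {"linear":[0,0,3.9],"turn":0},
    {"linear":[0,0,4.1],"turn":0},
    {"linear":[0,0,4.1],"turn":0},
  ],
)

```text
t: 17.95
eef_pos: [0.5648, -0.3193, 0.1718]
tool_rot: [0.976, 0.216, -0.0, -0.0]
wrist_force: [0.3, 0.3, -0.5]
opening: 0.0125
gripper_force: 68.1
```

Request:
drive_tool(
  targets=[
    {"linear":[0,0,0.2],"turn":0},
    {"linear":[0,0,0.4],"turn":0},
    {"linear":[0,0,0.4],"turn":0},
    {"linear":[0,0,0.4],"turn":0},
  ],
)

```text
t: 18.35
eef_pos: [0.5651, -0.3196, 0.1686]
tool_rot: [0.976, 0.216, 0.0, 0.0]
wrist_force: [-0.1, -0.8, 0.5]
opening: 0.0127
gripper_force: 68.1
```

Request:
drive_tool(
  targets=[
    {"linear":[0,0,0.1],"turn":0},
    {"linear":[0,0,0.2],"turn":0},
    {"linear":[0,0,0.3],"turn":0},
    {"linear":[0,0,0.3],"turn":0},
    {"linear":[0,0,0.3],"turn":0},
  ],
)

```text
t: 18.85
eef_pos: [0.5651, -0.3196, 0.1656]
tool_rot: [0.976, 0.216, 0.0, 0.0]
wrist_force: [0.9, -0.2, 4.2]
opening: 0.012
gripper_force: 68.2
```

Request:
drive_tool(
  targets=[
    {"linear":[0,0,0.1],"turn":0},
    {"linear":[0,0,0.2],"turn":0},
    {"linear":[0,0,0.3],"turn":0},
    {"linear":[0,0,0.3],"turn":0},
    {"linear":[0,0,0.3],"turn":0},
  ],
)

```text
t: 19.35
eef_pos: [0.5653, -0.3197, 0.1634]
tool_rot: [0.976, 0.216, 0.0, 0.0]
wrist_force: [-0.6, 0.5, 6.9]
opening: 0.0122
gripper_force: 69.0
```

Request:
drive_tool(
  targets=[
    {"linear":[0,0,0.1],"turn":0},
    {"linear":[0,0,0.2],"turn":0},
    {"linear":[0,0,0.2],"turn":0},
    {"linear":[0,0,0.2],"turn":0},
  ],
)

```text
t: 19.75
eef_pos: [0.5656, -0.3198, 0.1632]
tool_rot: [0.976, 0.216, 0.001, 0.001]
wrist_force: [-2.3, 1.2, 12.3]
opening: 0.0124
gripper_force: 69.6
```

It has bottomed out: 12 N with no further travel. Hold.

Request:
drive_tool(
  targets=[
    {"linear":[0,0,0.1],"turn":0},
    {"linear":[0,0,0.1],"turn":0},
    {"linear":[0,0,0.1],"turn":0},
    {"linear":[0,0,0.1],"turn":0},
    {"linear":[0,0,0.1],"turn":0},
    {"linear":[0,0,0.1],"turn":0},
    {"linear":[0,0,0.1],"turn":0},
    {"linear":[0,0,0.1],"turn":0},
    {"linear":[0,0,0.1],"turn":0},
    {"linear":[0,0,0.1],"turn":0},
    {"linear":[0,0,0.1],"turn":0},
    {"linear":[0,0,0.1],"turn":0},
    {"linear":[0,0,0.1],"turn":0},
    {"linear":[0,0,0.1],"turn":0},
    {"linear":[0,0,0.1],"turn":0},
    {"linear":[0,0,0.1],"turn":0},
    {"linear":[0,0,0.1],"turn":0},
    {"linear":[0,0,0.1],"turn":0},
    {"linear":[0,0,0.1],"turn":0},
    {"linear":[0,0,0.1],"turn":0},
  ],
)

```text
t: 21.75
eef_pos: [0.5658, -0.3199, 0.1631]
tool_rot: [0.976, 0.216, 0.001, 0.001]
wrist_force: [-3.9, 1.5, 14.6]
opening: 0.0124
gripper_force: 69.9
```

Request:
drive_tool(
  targets=[
    {"linear":[0,0,0],"turn":0},
    {"linear":[0,0,0],"turn":0},
    {"linear":[0,0,0],"turn":0},
    {"linear":[0,0,0],"turn":0},
    {"linear":[0,0,0],"turn":0},
    {"linear":[0,0,0],"turn":0},
    {"linear":[0,0,0],"turn":0},
    {"linear":[0,0,0],"turn":0},
    {"linear":[0,0,0],"turn":0},
    {"linear":[0,0,0],"turn":0},
  ],
)

```text
t: 22.75
eef_pos: [0.5658, -0.3199, 0.1631]
tool_rot: [0.976, 0.216, 0.001, 0.001]
wrist_force: [-3.4, 2.9, 14.6]
opening: 0.0123
gripper_force: 69.9
```

```bash
python3 - <<'E'
from h import *
p=manip.get_image('wrist'); cv2.imwrite('pics/w5c.png',cv2.resize(p['frame'][180:330,220:420,::-1],(800,600),interpolation=cv2.INTER_CUBIC))
s=manip.observe();print(s['t'],s['eef_pos'],s['wrist_force'])
E
```

```text
22.8 [ 0.56572705 -0.31990656  0.16307654] [-3.37343659  3.21048725 15.48270907]
```

View pics/w5c.png

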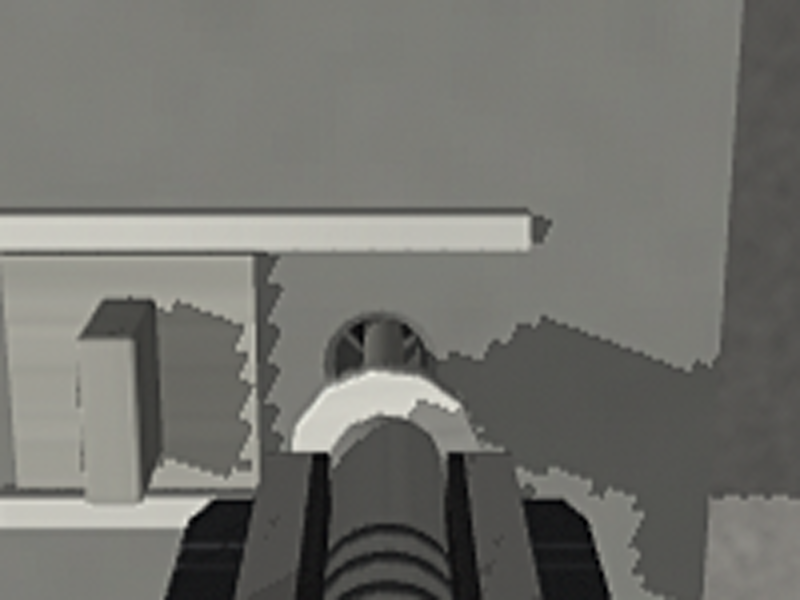

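The pin is inside the aperture at crop (380,345) and the button has been held at about 15 N for over 3 s. I'm handing it in.

```bash
python3 -c "
from workcell import manip; print(manip.job_done())"
```

```text
the job is handed in; nothing more can be done
None
```

I slid the shutter fully open to its stop. The stylus is still gripped and, when I handed the job in, had held the reset button down at its stop with about 15 N for over 3 s.

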